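# Rebuild the thrust bearing on the king pin

### The arm

A 6-joint arm with a two-finger parallel gripper is mounted at the origin on a cart in front of the work surface, level with it; the furniture and walls round the work are solid. World frame = base frame: x ahead of the robot, y to its left, z up, the work surface at z = 0. Lengths are in m, angles in degrees, forces in N, time in s.
With the tool pointing down it reaches from about 0.4 to 0.825 m from the base axis. Payload 7 kg.
Tool frame: the origin (TCP) lies between the finger pads; the fingertips stand 11 mm ahead of it and the grasp point (between the pads) lies 8 mm behind it; z points along the fingers, y is the direction in which the jaws open and shut (so a half turn about z gives the same grasp; the last joint's range is limited). The gripper opens to 88 mm and grips with 3 to 60 N. Pads are 19 mm wide; open, the fingers measure 130 mm over their backs; the gripper's body (78 mm by 193 mm) begins 47 mm behind the grasp point.
Start: joints at [80.907, 20.546, 0.682, 0, -70.136, -16.507], TCP at [0.292, 0.609, 0.238] pointing down, gripper open.
Joint ranges: [-176.03, 176.03], [-82.01, 121.73], [-58.28, 71.71], [-173.87, 95.51], [-174.79, -0.11], [-173.66, 173.66]. Speed limits (degrees/s): [136.94, 136.94, 172.46, 180, 180, 180].

### API

Orientations are given as [roll, pitch, yaw] about the fixed x, y, z axes, in that order (R = Rz(yaw) Ry(pitch) Rx(roll)).
In Python, from plant import r gives the robot as it stands.
- The arm moves only by the shell command python3 -m inch 'ROWS' [OPENING] [FORCE]. ROWS is JSON, a list of rows, each an object of numbers: "x", "y", "z": the shift along the tool's x, y, z as a fraction of full scale; "yaw": the turn about the tool's z as a fraction of full scale. In form: [{"x": .., "y": .., "z": .., "yaw": ..}, ...]. A call has 1 to 5 rows; each row shifts and turns the pose as measured when the row begins, along the tool's axes as they then stand; what a row does not reach is not made up. Full scale, the value 1, is 0.025 m for a shift and 4 degrees for a turn. A row lasts 1/12 s, in which the tool goes at most 41.7 mm and 7.16 degrees, less where a joint would pass 70% of its speed; a pose out of reach is approached as far as the arm can. A call with a number of a shift or a turn outside -1 to 1 is refused whole. A call with a gripper value outside its range is refused whole. OPENING is the opening, from -1 (shut) to 1 (fully open), set as the call begins (- or left out, the last holds). The fingers move at their own pace and stop on an object; FORCE is the grip in N (left out, the last holds). Time passes only in rows, so rows that do not move let the fingers close. It gives the time, the measured TCP pose, the force and the opening at its end, in the units of the state.
- r.get_state(): the state, without advancing time (a new reading comes with each control period).
- r.capture(name): name is "side" or "top" or "wrist"; returns (picture, depth): 420x560x3 uint8, red, green, blue; 420x560 float32, m along the optical axis (not along the pixel's ray), 0 where there is no reading.
- r.camera_info(name): a dict with "mtx" (3x3 intrinsics, pixels), "pose" (4x4, takes a point from camera to world coordinates). Camera axes: x right, y down, z forward; pixel columns grow to the right and rows downward; lengths in m; the calibration is good to about 2 mm. A picture is of the moment at which its call begins: read the wrist's pose just before it. camera_info takes no time and is no camera call; for the wrist camera it gives the pose at the moment of the call.
- r.close_job(): hands the job in, once; it reports no verdict.
The state is a dict: "time_s": time; "joints": joint angles; "qd": joint speeds; "joint_torque": joint torques, N m; "tcp_pos": TCP position; "eef_rot": TCP orientation; "contact_force": force on the tool from outside, world axes, zero at the start; "moment": the same for the moment, N m; "gripper_width": finger opening in m.
Only numpy, scipy, OpenCV 4.12 (cv2) and the standard library are available. Lean on these libraries where they do the work, as an engineer would, in place of code of your own. Each camera call takes 0.05 s, during which the arm holds its last target. There are 200 camera calls.

### The job

Rebuild the thrust ball bearing on the upright king pin: lower over the pin first the smaller steel race with its ball track facing up, then the ball cage, then the larger steel race with its track facing down, and last the dust cap, skirt down over the bearing. Seat every part fully home and level, lower it rather than letting it drop down the pin, and leave the bottle, the tape measure and the solenoid valve standing where they are.

Things in the scene. Friction and masses are not known exactly. Their poses are not given: they have to be found in the camera images.
- king_pin: Fixed steel pin upright on a dark round flange, anywhere among the parts. Origin: centre of the flange's underside, on the table; z up. Flange 100 mm across, 10 thick; boss 64 mm across, its flat top (the bearing seat) 24 mm above the origin. Pin 30 mm across from there up to 62 mm above the origin, then a nose rounding down to 12 mm across at the tip, 76 mm above the origin.
- lower_race: Smaller steel race: loose flat ring 60 mm across, bore 32 mm, 9 mm thick, about 0.14 kg; a shallow ball track (1.5 mm deep) with a dark worn band shows in its upper face. Lies flat on the table, already the right way up. Origin: centre of its underside; z up. Seated, its origin is 24 mm above the king pin's.
- ball_cage: Loose dark steel ring 56 mm across, bore 33 mm, with ten steel balls of 11 mm, about 0.11 kg. The ring reaches from 2.5 to 8.5 mm above the origin, the balls from 0 to 11 mm. Lies flat on the table; used this way up. Origin: centre, level with the balls' lowest points; z up. Seated in the lower race's track, its origin is 31.5 mm above the king pin's.
- upper_race: Larger steel race: loose flat ring 66 mm across, bore 32.5 mm, 11 mm thick, about 0.2 kg; plain upper face with a chamfered outer edge, ball track in its lower face. Lies flat on the table, already the right way up. Origin: centre of its underside; z up. Seated on the balls, its origin is 41 mm above the king pin's.
- dust_cap: Loose aluminium cap, 0.2 kg, right way up on its skirt: skirt 77 mm across (72 inside), 17 deep, open below; shoulder top 21 mm above the origin; neck to grip, 46 mm across, from 21 to 37 mm, bore 33 mm right through. Origin: centre of the skirt's lower edge; z up. Seated with its inner roof on the upper race, its origin is 35 mm above the king pin's; the pin's nose shows in the neck.
- threadlock_bottle: Bystander: small red bottle standing upright near the table's front edge, 24 x 36 x 92 mm, loose. Origin: centre of its underside. To be left standing.
- tape_measure: Bystander: yellow tape measure standing on its edge, 36 x 80 x 62 mm, loose, near the orange cabinet. Origin: centre of its underside. To be left where it is.
- solenoid_valve: Bystander: small white and black solenoid valve, 23 x 50 x 58 mm, standing loose among the bearing parts. Origin: centre of its underside. To be left where it is.

How it is judged:
By the outcome, as a careful person would: the job done as asked, in the order asked, and still so for the second after the job is handed in, with the robot touching nothing.
It also fails if it takes over 104 s, if anything falls off the work surface, if the arm or the gripper's body presses on something with over 40 N, if the wrist force passes 120 N, or if a joint passes its speed limit or range.

## Working session

There is one attempt and no reset: what is moved stays moved. The work goes in short steps, Python scripts to look and compute and a shell command to move; the robot and the scene stay as the last step left them, time stands still between calls to the robot, and variables do not carry over. Pictures are saved under pics/ and viewed, about 12 in all and at most 16, crops included, and the job is handed in when it is done.

```bash
ls; mkdir -p pics; python3 - <<'E'
from plant import r
import cv2,numpy as np
s=r.get_state();print(s)
for n in("side","top"):
    p,d=r.capture(n);cv2.imwrite(f"pics/{n}0.png",p[:,:,::-1]);np.savez(f"{n}0.npz",p=p,d=d)
    i=r.camera_info(n);print(n,i["mtx"].tolist(),np.round(i["pose"],4).tolist(),d.min(),d.max())
E
```

```text
pics
{'time_s': 0.0, 'joints': array([ 8.09078489e+01,  2.05912722e+01,  6.32116538e-01, -2.07036858e-02,
       -7.01355389e+01, -1.65065170e+01]), 'qd': array([-0.0496241 , -0.00260843,  0.00258992,  0.00245506,  0.06027085,
       -0.05997517]), 'joint_torque': array([ 2.76781182e-03, -5.82729328e+01,  2.93051898e+01,  6.99731380e+00,
        6.89771390e-03, -1.54028357e-04]), 'tcp_pos': array([0.29146128, 0.60829168, 0.23661009]), 'eef_rot': array([ 1.79903678e+02, -8.24721732e-03, -2.56057123e+01]), 'contact_force': array([0.95961458, 0.56379929, 0.11862731]), 'moment': array([ 0.04312282, -0.00967578,  0.00702325]), 'gripper_width': 0.08745640887615627}
side [[543.9799961146279, 0.0, 278.3934127858966], [0.0, 543.9799961146279, 213.6411636967413], [0.0, 0.0, 1.0]] [[-0.9885, -0.0971, 0.1161, 0.4058], [-0.1513, 0.6454, -0.7487, 0.7309], [-0.0022, -0.7577, -0.6526, 0.6583], [0.0, 0.0, 0.0, 1.0]] 0.0 3.2573786
top [[452.41101845550196, 0.0, 287.3381504348641], [0.0, 452.41101845550196, 210.04754021440286], [0.0, 0.0, 1.0]] [[-0.0179, -0.9985, 0.0511, 0.4692], [-0.9998, 0.0185, 0.0112, 0.0179], [-0.0122, -0.0509, -0.9986, 0.9091], [0.0, 0.0, 0.0, 1.0]] 0.0 1.7571216
```

View pics/top0.png

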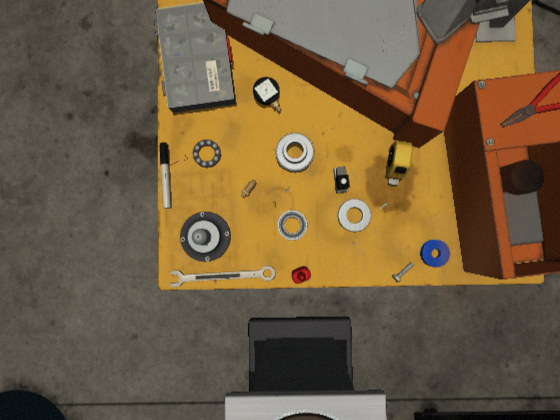

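View pics/side0.png

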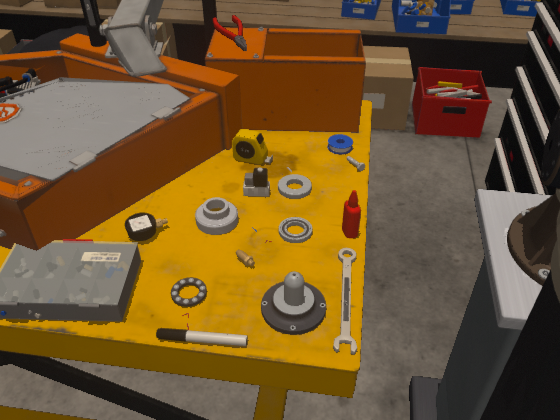

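Top view: pin (205,237), cage (207,153), cap (294,152), lower race (292,224), upper race (354,215), valve (342,180), tape (400,160), bottle (301,274). The side view confirms the arrangement.

```bash
cat > h.py <<'E'
import numpy as np,cv2
from plant import r
def cloud(n,d,info=None):
    i=info or r.camera_info(n);K=np.array(i["mtx"]);T=np.array(i["pose"])
    v,u=np.mgrid[:d.shape[0],:d.shape[1]]
    P=np.stack([(u-K[0,2])/K[0,0]*d,(v-K[1,2])/K[1,1]*d,d],-1)@T[:3,:3].T+T[:3,3]
    P[d==0]=np.nan;return P
def circ(xy):  # outer circle via hull + algebraic fit
    h=cv2.convexHull(xy.astype(np.float32))[:,0].astype(float)
    A=np.c_[2*h,np.ones(len(h))];s=np.linalg.lstsq(A,(h**2).sum(1),rcond=None)[0]
    return s[:2],np.sqrt(s[2]+s[0]**2+s[1]**2)
E
python3 - <<'E'
from h import *
seeds=dict(pin=(205,237),cage=(207,153),cap=(294,152),lower=(292,224),upper=(354,215),valve=(342,180),tape=(400,160),bottle=(301,274))
C={n:cloud(n,np.load(n+"0.npz")["d"]) for n in("top","side")}
Pt=C["top"];G={}
for k,(u,v) in seeds.items():
    w=Pt[v-8:v+9,u-8:u+9].reshape(-1,3);c=np.nanmedian(w[w[:,2]>-.01],0)[:2] 
    for n in C:
        Q=C[n].reshape(-1,3);Q=Q[np.isfinite(Q).all(1)]
        cc=c
        for _ in range(3):
            R=.06 if k=="pin" else .045
            m=(np.linalg.norm(Q[:,:2]-cc,axis=1)<R)&(Q[:,2]>.004);q=Q[m]
            if len(q)<5:break
            cc,rad=circ(q[:,:2])
        print(k,n,np.round(cc,4),"D",round(2e3*rad,1),"zpct",np.round(np.percentile(q[:,2],[5,50,95])*1e3,1),len(q))
    q=Pt[v-15:v+16,u-15:u+16].reshape(-1,3)
for n in C:
    Q=C[n].reshape(-1,3);m=(abs(Q[:,0]-.45)<.04)&(abs(Q[:,1]-.1)<.03);print(n,"table z",np.nanmedian(Q[m,2]),np.nanstd(Q[m,2]))
E
```

```text
pin top [0.4678 0.1881] D 108.0 zpct [ 8.5 13.2 72.8] 2002
pin side [0.466  0.1932] D 101.4 zpct [ 7.9 15.1 70.8] 2881
cage top [0.6366 0.1916] D 80.2 zpct [ 5.1  9.6 12.5] 438
cage side [0.6328 0.1908] D 58.7 zpct [ 5.2  8.8 11.4] 588
cap top [0.6287 0.014 ] D 81.2 zpct [17.1 21.9 38.7] 1012
cap side [0.6307 0.0134] D 76.8 zpct [ 7.5 21.5 37.5] 1186
lower top [0.4847 0.028 ] D 76.7 zpct [ 5.7  8.6 11.7] 519
lower side [0.4858 0.0198] D 61.2 zpct [ 5.1  8.3 10.6] 525
upper top [ 0.5009 -0.1034] D 69.3 zpct [ 8.  11.1 13.8] 675
upper side [ 0.5035 -0.104 ] D 66.8 zpct [ 5.2 11.  13. ] 539
valve top [ 0.5581 -0.0799] D 82.2 zpct [ 9.1 41.8 57.3] 454
valve side [ 0.5637 -0.0998] D 86.9 zpct [ 6.9 24.7 55.3] 732
tape top [ 0.6064 -0.1885] D 87.1 zpct [ 11.3  61.2 165.9] 1494
tape side [ 0.6054 -0.2003] D 86.7 zpct [  9.4  59.  159.8] 1757
bottle top [ 0.3951 -0.0153] D 73.7 zpct [ 5.8 61.3 89.3] 269
bottle side [ 3.843e-01 -3.000e-04] D 42.9 zpct [ 8.9 47.4 83.7] 644
top table z 0.000295481344960824 0.0016228760271386313
side table z -0.0001802363573075727 0.0011482475467133077
```

```bash
R='{"yaw":-0.92}'; python3 -m inch '[{"yaw":-0.92},{"yaw":-0.92},{"yaw":-0.92},{"yaw":-0.92},{"yaw":-0.92}]' 1 20
python3 -m inch '[{"yaw":-0.92},{"yaw":-0.92},{"x":0.5,"y":0.9},{"x":0.5,"y":1},{"x":0.5,"y":1}]'
python3 -m inch '[{"x":0.5,"y":1},{"x":0.5,"y":1},{"x":0.5,"y":1},{"x":0.5,"y":1},{"x":0.5,"y":1}]'
```

```text
validation failed for argument at $[0]...
validation failed for argument at $[0]...
validation failed for argument at $[0]...
```

```bash
python3 -m inch '[{"x":0,"y":0,"z":0,"yaw":-0.92},{"x":0,"y":0,"z":0,"yaw":-0.92},{"x":0,"y":0,"z":0,"yaw":-0.92},{"x":0,"y":0,"z":0,"yaw":-0.92},{"x":0,"y":0,"z":0,"yaw":-0.92}]' 1 20
python3 -m inch '[{"x":0,"y":0,"z":0,"yaw":-0.92},{"x":0,"y":0,"z":0,"yaw":-0.92}]'
```

```text
time_s: 0.52
tcp_pos: [0.2909, 0.6071, 0.2338]
eef_rot: [179.6, 0.1, -6.6]
contact_force: [0.3, -0.4, 0.6]
gripper_width: 0.0873
time_s: 0.68
tcp_pos: [0.2907, 0.6065, 0.2326]
eef_rot: [179.5, 0.2, 1.2]
contact_force: [0.3, -0.2, -0.0]
gripper_width: 0.0876
```

```bash
python3 -m inch '[{"x":0.5,"y":1,"z":0,"yaw":0},{"x":0.5,"y":1,"z":0,"yaw":0},{"x":0.5,"y":1,"z":0,"yaw":0},{"x":0.5,"y":1,"z":0,"yaw":0},{"x":0.5,"y":1,"z":0,"yaw":0}]'
python3 -m inch '[{"x":0.5,"y":1,"z":0,"yaw":0},{"x":0.5,"y":1,"z":0,"yaw":0},{"x":0.5,"y":1,"z":0,"yaw":0},{"x":0.5,"y":1,"z":0,"yaw":0},{"x":0.5,"y":1,"z":0,"yaw":0}]'
python3 -m inch '[{"x":0.5,"y":1,"z":0,"yaw":0},{"x":0.5,"y":1,"z":0,"yaw":0},{"x":0.5,"y":1,"z":0,"yaw":0},{"x":0,"y":0,"z":0,"yaw":0},{"x":0,"y":0,"z":0,"yaw":0}]'
```

```text
time_s: 1.1
tcp_pos: [0.355, 0.482, 0.2288]
eef_rot: [179.2, 0.3, 1.8]
contact_force: [0.6, 0.9, 0.6]
gripper_width: 0.0877
time_s: 1.52
tcp_pos: [0.4226, 0.3515, 0.2285]
eef_rot: [179.1, 0.5, 1.9]
contact_force: [0.6, -0.6, 0.5]
gripper_width: 0.0877
time_s: 1.93
tcp_pos: [0.4645, 0.2684, 0.2284]
eef_rot: [178.9, 0.6, 1.6]
contact_force: [-0.3, 0.3, -0.5]
gripper_width: 0.0878
```

```bash
python3 - <<'E'
from h import *
for k in range(4):
    s=r.get_state();print(np.round(s["tcp_pos"],4),np.round(s["eef_rot"],2),np.round(s["joints"],2))
    i=r.camera_info("wrist");p,d=r.capture("wrist")
cv2.imwrite("pics/w0.png",p[:,:,::-1]);np.savez("w0.npz",d=d,p=p)
T=np.array(i["pose"]);print(np.round(T,4).tolist(),i["mtx"][0])
E
python3 -m inch '[{"x":0,"y":0,"z":0,"yaw":0},{"x":0,"y":0,"z":0,"yaw":0},{"x":0,"y":0,"z":0,"yaw":0},{"x":0,"y":0,"z":0,"yaw":0},{"x":0,"y":0,"z":0,"yaw":0}]'
```

```text
[0.4645 0.2684 0.2284] [178.94   0.59   1.59] [ 51.15   8.51 -16.93   0.26 -65.75  40.34]
[0.4643 0.2686 0.2284] [178.92   0.6    1.62] [ 51.18   8.52 -16.93   0.26 -65.76  40.34]
[0.4641 0.2694 0.2284] [178.94   0.59   1.68] [ 51.25   8.53 -16.91   0.26 -65.75  40.32]
[0.464  0.2699 0.2284] [178.94   0.59   1.72] [ 51.3    8.54 -16.9    0.26 -65.75  40.31]
[[0.0305, -0.9663, -0.2555, 0.5321], [-0.9994, -0.0249, -0.0253, 0.2751], [0.0181, 0.2561, -0.9665, 0.3763], [0.0, 0.0, 0.0, 1.0]] [315.15761122   0.         280.7920417 ]
time_s: 2.55
tcp_pos: [0.4626, 0.2732, 0.2281]
eef_rot: [178.9, 0.6, 2.0]
contact_force: [0.2, 0.0, -0.2]
gripper_width: 0.0876
```

View pics/w0.png

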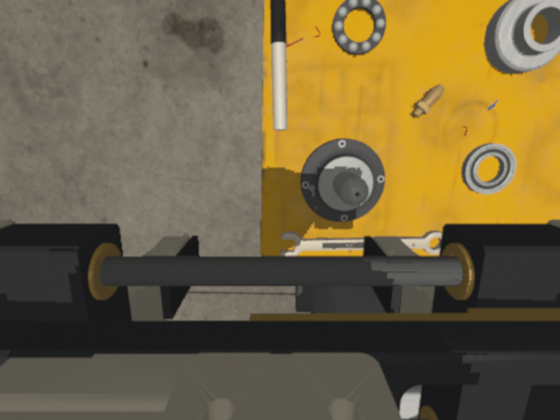

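Wrist view: pin flange at (343,180), cage (359,25), lower race (489,168), cap partly at (525,32); fingers at the bottom.

```bash
cat >> h.py <<'E'
NOM=dict(pin=(.466,.191),cage=(.633,.191),cap=(.630,.0135),lower=(.486,.020),upper=(.5035,-.104))
SPEC=dict(flange=("pin",.0065,.0125,.050),boss=("pin",.021,.027,.032),cage=("cage",.0045,.014,.028),cap=("cap",.018,.024,.0385),neck=("cap",.034,.040,.023),lower=("lower",.006,.0115,.030),upper=("upper",.008,.0135,.033))
from scipy.optimize import least_squares
def ring(P,c,z0,z1,R):
    """centre of a disc of known outer radius R: area-boundary fit on a raster of the points in the height band"""
    Q=P.reshape(-1,3);Q=Q[np.isfinite(Q).all(1)]
    q=Q[(np.abs(Q[:,:2]-c).max(1)<R+.012)&(Q[:,2]>z0)&(Q[:,2]<z1)]
    if len(q)<60:return None
    c=np.array(c)
    for _ in range(15): # outermost point in each angular sector, robust circle of fixed R
        v=q[:,:2]-c;a=np.arctan2(v[:,1],v[:,0]);rr=np.hypot(*v.T);ok=rr<R+.004
        b=((a+np.pi)/(2*np.pi)*36).astype(int);e=np.array([v[ok&(b==k)][np.argmax(rr[ok&(b==k)])] for k in range(36) if (ok&(b==k)).any()])
        e=e[np.hypot(*e.T)>.8*R]
        s=least_squares(lambda p:np.hypot(*(e-p[:2]).T)-p[2],[0,0,R],loss="soft_l1",f_scale=.001)
        c=c+.7*s.x[:2]
    return c,s.x[2],len(e),np.median(q[:,2])
def report(P,tag):
    for k,(n,z0,z1,R) in SPEC.items():
        o=ring(P,NOM[n],z0,z1,R)
        if o is not None:print(tag,k,np.round(o[0]*1e3,1),"R",round(o[1]*1e3,1),"/",R*1e3,"sec",o[2],"z",round(o[3]*1e3,1))
def wrist(tag):
    s=r.get_state();i=r.camera_info("wrist");p,d=r.capture("wrist");cv2.imwrite(f"pics/{tag}.png",p[:,:,::-1])
    print(np.round(s["tcp_pos"],4),np.round(s["eef_rot"],2));return cloud("wrist",d,i),p,d,i
E
python3 - <<'E'
from h import *
i=dict(mtx=r.camera_info("wrist")["mtx"],pose=[[0.0305, -0.9663, -0.2555, 0.5321], [-0.9994, -0.0249, -0.0253, 0.2751], [0.0181, 0.2561, -0.9665, 0.3763],[0,0,0,1]])
report(cloud("wrist",np.load("w0.npz")["d"],i),"wrist")
for n in("top","side"):report(cloud(n,np.load(n+"0.npz")["d"]),n)
E
```

```text
wrist flange [467.6 193.9] R 49.9 / 50.0 sec 36 z 11.2
wrist boss [467.6 193.9] R 31.8 / 32.0 sec 36 z 25.3
wrist cage [633.7 189.8] R 27.5 / 28.0 sec 36 z 10.0
wrist cap [630.7  13.6] R 37.3 / 38.5 sec 25 z 22.0
wrist neck [631.4  13.2] R 22.8 / 23.0 sec 28 z 37.8
wrist lower [487.   20.2] R 30.0 / 30.0 sec 36 z 9.3
top flange [465.7 193.1] R 49.6 / 50.0 sec 36 z 10.6
top boss [465.7 193.1] R 31.5 / 32.0 sec 36 z 24.6
top cage [632.5 188.8] R 27.6 / 28.0 sec 36 z 9.6
top cap [629.8  11.7] R 37.5 / 38.5 sec 36 z 21.3
top neck [630.   11.6] R 22.5 / 23.0 sec 36 z 37.2
top lower [485.   19.3] R 29.3 / 30.0 sec 36 z 8.6
top upper [ 502.6 -104.2] R 32.4 / 33.0 sec 36 z 11.1
side flange [466.7 193.9] R 50.0 / 50.0 sec 33 z 10.2
side boss [466.5 193.9] R 31.9 / 32.0 sec 31 z 24.1
side cage [633.6 189.2] R 27.9 / 28.0 sec 36 z 8.8
side cap [630.9  13. ] R 38.1 / 38.5 sec 29 z 21.0
side neck [631.1  12.2] R 22.9 / 23.0 sec 36 z 36.8
side lower [486.   20.3] R 30.0 / 30.0 sec 36 z 8.4
side upper [ 503.5 -103.8] R 32.5 / 33.0 sec 36 z 11.2
```

```bash
python3 -m inch '[{"x":0.1,"y":1,"z":0,"yaw":0.25},{"x":0.1,"y":1,"z":0,"yaw":0.25},{"x":0.1,"y":1,"z":0,"yaw":0},{"x":0.1,"y":1,"z":0,"yaw":0},{"x":0.1,"y":1,"z":0,"yaw":0}]'
python3 -m inch '[{"x":0.1,"y":1,"z":0.4,"yaw":0},{"x":0.1,"y":1,"z":0.7,"yaw":0},{"x":0.1,"y":1,"z":0.7,"yaw":0},{"x":0.1,"y":1,"z":0.7,"yaw":0},{"x":0.1,"y":0.6,"z":0.7,"yaw":0}]'
python3 -m inch '[{"x":0,"y":0.2,"z":0.7,"yaw":0},{"x":0,"y":0,"z":0.7,"yaw":0},{"x":0,"y":0,"z":0.5,"yaw":0},{"x":0,"y":0,"z":0,"yaw":0},{"x":0,"y":0,"z":0,"yaw":0}]'
```

```text
time_s: 2.97
tcp_pos: [0.4767, 0.1492, 0.2297]
eef_rot: [178.9, 0.6, 0.4]
contact_force: [0.7, -0.5, 0.9]
gripper_width: 0.0877
time_s: 3.38
tcp_pos: [0.4922, 0.0284, 0.1544]
eef_rot: [179.2, -0.0, 0.5]
contact_force: [0.1, 0.4, -0.8]
gripper_width: 0.0874
time_s: 3.8
tcp_pos: [0.4904, 0.0177, 0.1021]
eef_rot: [179.1, 0.2, 0.2]
contact_force: [-0.6, -0.4, 0.7]
gripper_width: 0.0875
```

```bash
python3 -m inch '[{"x":-0.16,"y":-0.1,"z":0.5,"yaw":0},{"x":0,"y":0,"z":0.5,"yaw":0},{"x":0,"y":0,"z":0.3,"yaw":0},{"x":0,"y":0,"z":0,"yaw":0},{"x":0,"y":0,"z":0,"yaw":0}]'
python3 - <<'E'
from h import *
P,p,d,i=wrist("w1");report(P,"w")
E
```

```text
time_s: 4.22
tcp_pos: [0.4894, 0.0218, 0.0728]
eef_rot: [179.2, -0.1, 0.4]
contact_force: [-1.1, 0.7, -0.2]
gripper_width: 0.0878
[0.4894 0.0218 0.0728] [ 1.7918e+02 -1.4000e-01  3.5000e-01]
w flange [469.7 191.3] R 47.5 / 50.0 sec 11 z 11.3
w boss [464.7 192.6] R 34.7 / 32.0 sec 6 z 24.8
w cage [633.5 188.1] R 27.6 / 28.0 sec 11 z 9.8
w cap [631.3  11.9] R 38.1 / 38.5 sec 18 z 22.2
w neck [631.1  12. ] R 22.8 / 23.0 sec 13 z 38.2
w lower [487.4  19.6] R 29.6 / 30.0 sec 32 z 9.4
w upper [ 504.3 -104. ] R 33.0 / 33.0 sec 28 z 12.1
```

View pics/w1.png

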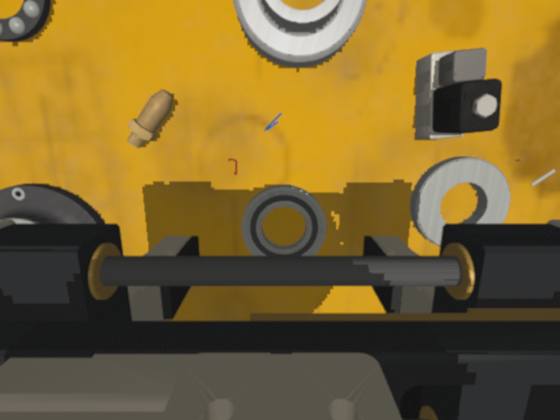

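```bash
python3 -m inch '[{"x":-0.1,"y":0.05,"z":0.6,"yaw":0},{"x":0,"y":0.03,"z":0.6,"yaw":0},{"x":0,"y":0,"z":0.5,"yaw":0},{"x":0,"y":0,"z":0.3,"yaw":0},{"x":0,"y":0,"z":0.1,"yaw":0}]'
```

```text
time_s: 4.68
tcp_pos: [0.4918, 0.0212, 0.0241]
eef_rot: [179.4, -0.7, 0.4]
contact_force: [0.2, -0.0, -0.6]
gripper_width: 0.0878
```

```bash
python3 -m inch '[{"x":-0.2,"y":0,"z":0.1,"yaw":0},{"x":-0.1,"y":0,"z":0.1,"yaw":0},{"x":0,"y":0,"z":0.1,"yaw":0},{"x":0,"y":0,"z":0,"yaw":0}]'
```

```text
time_s: 5.02
tcp_pos: [0.4847, 0.0215, 0.0174]
eef_rot: [179.4, -0.8, 0.5]
contact_force: [-1.3, -0.3, 0.5]
gripper_width: 0.0876
```

```bash
python3 -m inch '[{"x":0.1,"y":0.03,"z":0.1,"yaw":0},{"x":0,"y":0,"z":0.06,"yaw":0},{"x":0,"y":0,"z":0,"yaw":0}]'
```

```text
time_s: 5.27
tcp_pos: [0.4882, 0.0211, 0.0141]
eef_rot: [179.5, -0.9, 0.5]
contact_force: [-0.2, 0.7, -0.3]
gripper_width: 0.0875
```

```bash
python3 -m inch '[{"x":0,"y":0,"z":0,"yaw":0},{"x":0,"y":0,"z":0,"yaw":0},{"x":0,"y":0,"z":0,"yaw":0},{"x":0,"y":0,"z":0,"yaw":0},{"x":0,"y":0,"z":0,"yaw":0}]' 0 30
python3 -m inch '[{"x":0,"y":0,"z":-0.2,"yaw":0},{"x":0,"y":0,"z":-0.6,"yaw":0},{"x":0,"y":0,"z":-1,"yaw":0},{"x":0,"y":0,"z":-1,"yaw":0},{"x":0,"y":0,"z":-1,"yaw":0}]'
```

```text
time_s: 5.68
tcp_pos: [0.4885, 0.021, 0.0142]
eef_rot: [179.5, -0.9, 0.5]
contact_force: [0.1, 0.5, 0.8]
gripper_width: 0.06
time_s: 6.1
tcp_pos: [0.4818, 0.0199, 0.1074]
eef_rot: [179.2, -0.1, 0.4]
contact_force: [1.2, 0.4, -1.3]
gripper_width: 0.0591
```

```bash
python3 -m inch '[{"x":-0.1,"y":-0.5,"z":-0.4,"yaw":0},{"x":-0.1,"y":-1,"z":-0.2,"yaw":0},{"x":-0.1,"y":-1,"z":0,"yaw":0},{"x":-0.1,"y":-1,"z":0,"yaw":0},{"x":0,"y":-1,"z":0,"yaw":0}]'
python3 -m inch '[{"x":0,"y":-1,"z":0,"yaw":0},{"x":0,"y":-0.8,"z":0,"yaw":0},{"x":0,"y":-0.2,"z":0,"yaw":0},{"x":0,"y":0,"z":0,"yaw":0},{"x":0,"y":0,"z":0,"yaw":0}]'
```

```text
time_s: 6.52
tcp_pos: [0.4719, 0.1336, 0.1301]
eef_rot: [179.5, -0.6, 0.0]
contact_force: [0.2, -1.2, -2.7]
gripper_width: 0.0588
time_s: 6.93
tcp_pos: [0.4705, 0.1898, 0.1312]
eef_rot: [179.6, -0.7, 0.3]
contact_force: [-0.7, -0.1, -2.0]
gripper_width: 0.059
```

```bash
cat >> h.py <<'E'
def look(tag,names=("side","wrist"),c=(.467,.192)):
    """crop pictures around the pin, side + wrist, tiled"""
    s=r.get_state();print(np.round(s["tcp_pos"],4),np.round(s["eef_rot"],2));out=[]
    for n in names:
        i=r.camera_info(n);p,d=r.capture(n);np.savez(tag+n+".npz",p=p,d=d,K=i["mtx"],T=i["pose"])
        T=np.linalg.inv(i["pose"]);q=np.array(i["mtx"])@(T@[*c,.06,1])[:3];u,v=(q[:2]/q[2]).astype(int)
        u=min(max(u,95),464);v=min(max(v,100),319);print(n,"crop origin",u-95,v-100)
        out.append(cv2.resize(p[v-100:v+100,u-95:u+95,::-1],None,fx=2,fy=2,interpolation=cv2.INTER_CUBIC))
    cv2.imwrite(f"pics/{tag}.png",np.hstack(out))
def load(tag,n):
    z=np.load(tag+n+".npz");return cloud(n,z["d"],dict(mtx=z["K"],pose=z["T"])),z["p"]
E
python3 - <<'E'
from h import *
look("a1")
for n in("side","wrist"):
    P,p=load("a1",n)
    for nm,z0,z1,R in(("boss",.021,.027,.032),("ring",.121,.131,.030)):
        print(n,nm,ring(P,(.468,.192),z0,z1,R))
E
```

```text
[0.4705 0.1898 0.1312] [179.59  -0.68   0.27]
side crop origin 198 181
wrist crop origin 182 126
side boss (array([0.46645939, 0.19386436]), np.float64(0.03198119481974905), 31, np.float64(0.024057216368654766))
side ring None
wrist boss (array([0.46740375, 0.19361739]), np.float64(0.031883104103437004), 28, np.float64(0.02533477481291857))
wrist ring (array([0.46862389, 0.18998964]), np.float64(0.030178376190784492), 32, np.float64(0.12635665419724285))
```

View pics/a1.png

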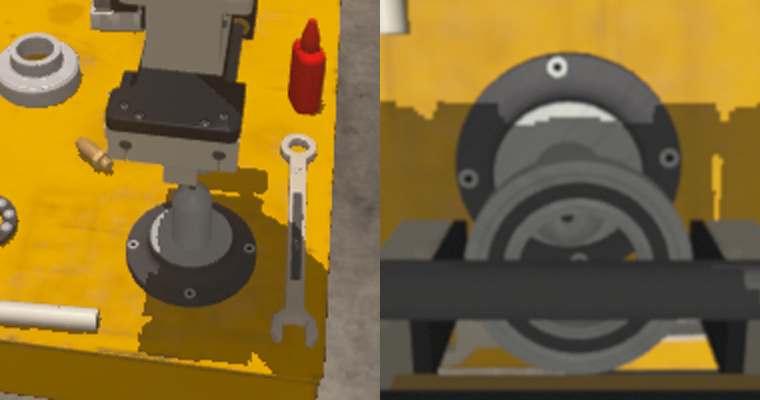

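The wrist view shows the held ring (tool-centred) and the pin's nose through its bore, with the boss behind it: shift needed is about −1.5 mm in x and +3.6 mm in y.

```bash
python3 -m inch '[{"x":-0.08,"y":-0.16,"z":0.2,"yaw":0},{"x":0,"y":0,"z":0.5,"yaw":0},{"x":-0.04,"y":0,"z":0.5,"yaw":0},{"x":0,"y":0,"z":0.3,"yaw":0},{"x":0,"y":0,"z":0,"yaw":0}]'
python3 - <<'E'
from h import *
P,p,d,i=wrist("w2");z=r.get_state()["tcp_pos"][2]
for nm,z0,z1,R in(("boss",.021,.027,.032),("flange",.0065,.0125,.05),("ring",z-.009,z-.001,.030)):
    print(nm,ring(P,(.468,.192),z0,z1,R))
E
```

```text
time_s: 7.45
tcp_pos: [0.4677, 0.1896, 0.092]
eef_rot: [179.6, -0.7, -0.1]
contact_force: [0.0, -0.6, -1.6]
gripper_width: 0.0589
[0.4677 0.1896 0.092 ] [ 1.7964e+02 -7.1000e-01 -1.1000e-01]
boss (array([0.46787553, 0.19361436]), np.float64(0.031553834408884006), 23, np.float64(0.02529491241773245))
flange (array([0.4675055, 0.1935185]), np.float64(0.04976408431677386), 24, np.float64(0.011348801286180349))
ring (array([0.46594789, 0.19019779]), np.float64(0.030138525607851824), 32, np.float64(0.08721671822147105))
```

```bash
python3 -m inch '[{"x":0.03,"y":-0.15,"z":0,"yaw":0},{"x":0.02,"y":-0.1,"z":0,"yaw":0},{"x":0,"y":0,"z":0,"yaw":0}]'
```

```text
time_s: 7.75
tcp_pos: [0.47, 0.1963, 0.0936]
eef_rot: [179.7, -0.8, -0.2]
contact_force: [-0.1, 0.5, -2.8]
gripper_width: 0.0585
```

```bash
python3 -m inch '[{"x":-0.05,"y":0.1,"z":0,"yaw":0},{"x":0,"y":0,"z":0,"yaw":0},{"x":0,"y":0,"z":0,"yaw":0}]'
```

```text
time_s: 8.0
tcp_pos: [0.4693, 0.1945, 0.0946]
eef_rot: [179.7, -0.9, -0.1]
contact_force: [0.1, -0.3, -1.5]
gripper_width: 0.059
```

```bash
python3 -m inch '[{"x":-0.04,"y":0.05,"z":0.2,"yaw":0},{"x":0,"y":0,"z":0.2,"yaw":0},{"x":0,"y":0,"z":0.1,"yaw":0},{"x":0,"y":0,"z":0,"yaw":0}]'
python3 - <<'E'
from h import *
P,p,d,i=wrist("w3");z=r.get_state()["tcp_pos"][2]
for nm,z0,z1,R in(("boss",.021,.027,.032),("flange",.0065,.0125,.05),("ring",z-.009,z-.001,.030)):
    print(nm,ring(P,(.468,.192),z0,z1,R))
E
```

```text
time_s: 8.33
tcp_pos: [0.4684, 0.193, 0.0813]
eef_rot: [179.8, -0.9, -0.1]
contact_force: [-0.9, 0.5, -1.9]
gripper_width: 0.0588
[0.4684 0.193  0.0813] [ 1.798e+02 -9.200e-01 -1.300e-01]
boss (array([0.46934291, 0.19359499]), np.float64(0.030442744238315767), 20, np.float64(0.02531332887327957))
flange (array([0.46794126, 0.19363422]), np.float64(0.04944005139186543), 24, np.float64(0.011358615647086165))
ring (array([0.46654925, 0.19364532]), np.float64(0.030171473155206192), 32, np.float64(0.07651835293854489))
```

```bash
python3 -m inch '[{"x":0.02,"y":0,"z":0.2,"yaw":0},{"x":0,"y":0,"z":0.2,"yaw":0},{"x":0,"y":0,"z":0.2,"yaw":0}]'; python3 -m inch '[{"x":0,"y":0,"z":0.2,"yaw":0},{"x":0,"y":0,"z":0.2,"yaw":0}]'
```

```text
time_s: 8.63
tcp_pos: [0.4699, 0.1935, 0.0662]
eef_rot: [179.9, -1.0, -0.1]
contact_force: [-0.1, 0.3, -1.4]
gripper_width: 0.0588
time_s: 8.8
tcp_pos: [0.4699, 0.1934, 0.0548]
eef_rot: [179.8, -1.0, -0.1]
contact_force: [-0.6, -0.3, -1.8]
gripper_width: 0.0587
```

```bash
python3 -m inch '[{"x":-0.02,"y":0,"z":0.2,"yaw":0},{"x":0,"y":0,"z":0.15,"yaw":0},{"x":0,"y":0,"z":0.05,"yaw":0}]'; python3 -m inch '[{"x":0,"y":0,"z":0.1,"yaw":0},{"x":0,"y":0,"z":0.08,"yaw":0}]'
```

```text
time_s: 9.05
tcp_pos: [0.4691, 0.1929, 0.0424]
eef_rot: [179.8, -0.9, -0.1]
contact_force: [-0.3, -0.7, -1.1]
gripper_width: 0.0584
time_s: 9.22
tcp_pos: [0.4692, 0.1929, 0.0379]
eef_rot: [179.7, -0.9, -0.1]
contact_force: [-11.9, -1.9, 33.6]
gripper_width: 0.0593
```

```bash
python3 -m inch '[{"x":0,"y":0,"z":-0.02,"yaw":0},{"x":0,"y":0,"z":0,"yaw":0},{"x":0,"y":0,"z":0,"yaw":0},{"x":0,"y":0,"z":0,"yaw":0}]' 0.9 30; python3 -m inch '[{"x":0,"y":0,"z":-0.3,"yaw":0},{"x":0,"y":0,"z":-0.7,"yaw":0},{"x":0,"y":0,"z":-1,"yaw":0},{"x":0,"y":0,"z":-1,"yaw":0},{"x":0,"y":0,"z":-1,"yaw":0}]'
python3 - <<'E'
from h import *
for n in("side","top"):
    p,d=r.capture(n);P=cloud(n,d)
    for nm,z0,z1,R in(("flange",.0065,.0125,.05),("ring",.029,.037,.030)):
        o=ring(P,(.467,.193),z0,z1,R);print(n,nm,o)
    Q=P.reshape(-1,3);q=Q[(np.hypot(Q[:,0]-.4665,Q[:,1]-.1935)<.028)&(np.hypot(Q[:,0]-.4665,Q[:,1]-.1935)>.021)&(Q[:,2]<.045)&(Q[:,2]>.02)]
    print(len(q),np.linalg.lstsq(np.c_[q[:,:2]-[.4665,.1935],np.ones(len(q))],q[:,2],rcond=None)[0])
E
```

```text
time_s: 9.55
tcp_pos: [0.4702, 0.1937, 0.0393]
eef_rot: [179.8, -1.0, -0.0]
contact_force: [0.3, 0.3, -0.6]
gripper_width: 0.0796
time_s: 9.97
tcp_pos: [0.4656, 0.1915, 0.1393]
eef_rot: [179.4, -0.5, -0.1]
contact_force: [-0.1, -0.2, -1.3]
gripper_width: 0.0833
side flange (array([0.46667634, 0.19400685]), np.float64(0.04996382302860829), 33, np.float64(0.010086498262518062))
side ring (array([0.46680635, 0.19392668]), np.float64(0.02983827927984171), 31, np.float64(0.03236025670976056))
287 [ 0.00130038 -0.01428046  0.03219937]
top flange (array([0.46575185, 0.19510677]), np.float64(0.04894296528551703), 8, np.float64(0.010303786800683223))
top ring (array([0.46598673, 0.19803064]), np.float64(0.025702981312807897), 10, np.float64(0.03275009983817645))
90 [-0.0220452   0.01483604  0.03231438]
```

```bash
python3 -m inch '[{"x":0.6,"y":0,"z":0,"yaw":0},{"x":1,"y":0,"z":0,"yaw":0},{"x":1,"y":0,"z":0.2,"yaw":0},{"x":1,"y":0,"z":0.2,"yaw":0},{"x":1,"y":0,"z":0.4,"yaw":0}]' 1; python3 -m inch '[{"x":1,"y":0,"z":0.4,"yaw":0},{"x":0.7,"y":0.05,"z":0.4,"yaw":0},{"x":0.3,"y":0.05,"z":0.4,"yaw":0},{"x":0,"y":0,"z":0.3,"yaw":0},{"x":0,"y":0,"z":0,"yaw":0}]'
python3 - <<'E'
from h import *
P,p,d,i=wrist("w4");report(P,"w")
E
```

```text
time_s: 10.48
tcp_pos: [0.5855, 0.1946, 0.1317]
eef_rot: [-179.9, -1.4, 0.2]
contact_force: [0.4, 0.2, 0.9]
gripper_width: 0.0874
time_s: 10.9
tcp_pos: [0.6416, 0.1909, 0.0907]
eef_rot: [-179.9, -1.3, 0.0]
contact_force: [0.1, -1.0, -0.7]
gripper_width: 0.0876
[0.6416 0.1909 0.0907] [-1.7993e+02 -1.2800e+00  2.0000e-02]
w cage [635.3 189.4] R 27.4 / 28.0 sec 36 z 10.0
w cap [631.6  12.7] R 38.9 / 38.5 sec 12 z 22.0
w neck [633.2  13. ] R 21.9 / 23.0 sec 8 z 37.9
```

```bash
python3 -m inch '[{"x":-0.2,"y":0.05,"z":0.7,"yaw":0},{"x":-0.1,"y":0,"z":0.7,"yaw":0},{"x":-0.1,"y":0,"z":0.7,"yaw":0},{"x":0,"y":0,"z":0.4,"yaw":0},{"x":0,"y":0,"z":0,"yaw":0}]'
```

```text
time_s: 11.37
tcp_pos: [0.6305, 0.1917, 0.0322]
eef_rot: [-179.8, -1.6, 0.2]
contact_force: [-0.2, -0.8, -0.0]
gripper_width: 0.0876
```

```bash
python3 -m inch '[{"x":0.08,"y":0.08,"z":0.2,"yaw":0},{"x":0,"y":0,"z":0.2,"yaw":0},{"x":0,"y":0,"z":0.15,"yaw":0},{"x":0,"y":0,"z":0,"yaw":0}]'
```

```text
time_s: 11.7
tcp_pos: [0.6339, 0.191, 0.0212]
eef_rot: [-179.6, -1.8, 0.3]
contact_force: [-0.3, 0.3, -1.1]
gripper_width: 0.0877
```

```bash
python3 -m inch '[{"x":0.0,"y":0.07,"z":0.15,"yaw":0},{"x":0,"y":0,"z":0.15,"yaw":0},{"x":0,"y":0,"z":0,"yaw":0}]'
```

```text
time_s: 11.95
tcp_pos: [0.6351, 0.1895, 0.0142]
eef_rot: [-179.6, -1.9, 0.3]
contact_force: [-0.8, -0.0, 0.2]
gripper_width: 0.0879
```

```bash
python3 -m inch '[{"x":0,"y":0,"z":0,"yaw":0},{"x":0,"y":0,"z":0,"yaw":0},{"x":0,"y":0,"z":0,"yaw":0},{"x":0,"y":0,"z":0,"yaw":0},{"x":0,"y":0,"z":0,"yaw":0}]' 0 25
python3 -m inch '[{"x":0,"y":0,"z":-0.2,"yaw":0},{"x":0,"y":0,"z":-0.6,"yaw":0},{"x":-0.2,"y":0,"z":-1,"yaw":0},{"x":-0.5,"y":0,"z":-1,"yaw":0},{"x":-1,"y":0,"z":-1,"yaw":0}]'
python3 -m inch '[{"x":-1,"y":0,"z":-0.6,"yaw":0},{"x":-1,"y":0,"z":-0.2,"yaw":0},{"x":-1,"y":0,"z":0,"yaw":0},{"x":-1,"y":0,"z":0,"yaw":0},{"x":-0.8,"y":-0.05,"z":0,"yaw":0}]'
```

```text
time_s: 12.37
tcp_pos: [0.6354, 0.1894, 0.0143]
eef_rot: [-179.6, -1.9, 0.3]
contact_force: [-0.9, -0.2, -1.0]
gripper_width: 0.0601
time_s: 12.78
tcp_pos: [0.5882, 0.1866, 0.1046]
eef_rot: [-180.0, -1.4, 0.2]
contact_force: [0.4, 1.2, -0.2]
gripper_width: 0.0536
time_s: 13.2
tcp_pos: [0.4654, 0.1882, 0.13]
eef_rot: [-179.6, -1.9, 0.1]
contact_force: [-0.4, 0.2, -0.0]
gripper_width: 0.0538
```

```bash
python3 -m inch '[{"x":0,"y":0,"z":0,"yaw":0},{"x":0,"y":0,"z":0,"yaw":0}]'; python3 - <<'E'
from h import *
look("a2");z=r.get_state()["tcp_pos"][2]
for n in("side","wrist"):
    P,p=load("a2",n)
    for nm,z0,z1,R in(("flange",.0065,.0125,.05),("cage",z-.011,z+.001,.028)):
        print(n,nm,ring(P,(.466,.190),z0,z1,R))
E
```

```text
time_s: 13.37
tcp_pos: [0.4615, 0.1876, 0.1314]
eef_rot: [-179.5, -1.9, 0.2]
contact_force: [1.0, 0.4, -1.2]
gripper_width: 0.0539
[0.4615 0.1876 0.1314] [-179.46   -1.93    0.2 ]
side crop origin 198 181
wrist crop origin 181 116
side flange (array([0.46673482, 0.19389334]), np.float64(0.04984886157137078), 33, np.float64(0.010202537375714194))
side cage None
wrist flange (array([0.46750356, 0.19362627]), np.float64(0.04976010737167519), 32, np.float64(0.011349104174456004))
wrist cage (array([0.46113345, 0.18833377]), np.float64(0.028225331841892416), 30, np.float64(0.1253040502916208))
```

View pics/a2.png

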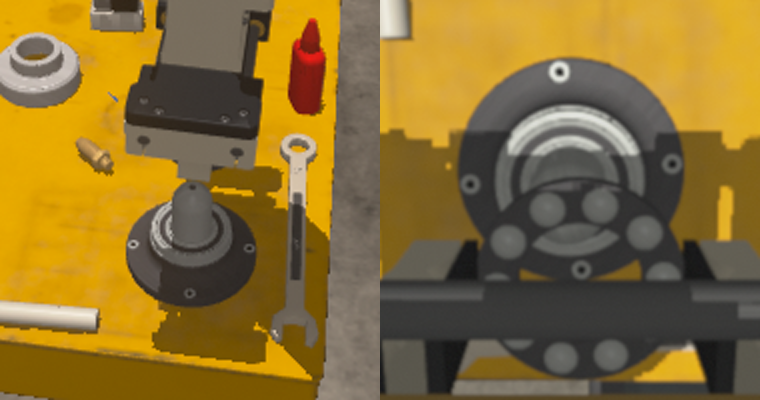

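The cage is held level; it sits at wrist-measured (461,188), with the pin at (467.3,193.7).

```bash
python3 -m inch '[{"x":0.2,"y":-0.2,"z":0.3,"yaw":0},{"x":0.06,"y":-0.06,"z":0.4,"yaw":0},{"x":0,"y":0,"z":0.3,"yaw":0},{"x":0,"y":0,"z":0,"yaw":0},{"x":0,"y":0,"z":0,"yaw":0}]'
```

```text
time_s: 13.88
tcp_pos: [0.4727, 0.1952, 0.1024]
eef_rot: [-179.5, -1.9, 0.0]
contact_force: [0.3, -0.1, -1.4]
gripper_width: 0.054
```

```bash
python3 -m inch '[{"x":-0.18,"y":0.07,"z":0.2,"yaw":0},{"x":0,"y":0,"z":0.1,"yaw":0},{"x":0,"y":0,"z":0,"yaw":0},{"x":0,"y":0,"z":0,"yaw":0}]'
python3 - <<'E'
from h import *
P,p,d,i=wrist("w5");z=r.get_state()["tcp_pos"][2]
for nm,z0,z1,R in(("flange",.0065,.0125,.05),("cage",z-.011,z+.001,.028)):
    print(nm,ring(P,(.468,.192),z0,z1,R))
E
```

```text
time_s: 14.22
tcp_pos: [0.4678, 0.1924, 0.0925]
eef_rot: [-179.7, -1.7, -0.0]
contact_force: [-0.4, -0.7, -0.6]
gripper_width: 0.0541
[0.4678 0.1924 0.0925] [-1.7969e+02 -1.7300e+00 -2.0000e-02]
flange (array([0.46796752, 0.19367006]), np.float64(0.04940661911071583), 24, np.float64(0.01135676415709376))
cage (array([0.46739773, 0.19319184]), np.float64(0.028119340193266746), 30, np.float64(0.08647021777977007))
```

```bash
python3 -m inch '[{"x":-0.02,"y":-0.02,"z":0.25,"yaw":0},{"x":0,"y":0,"z":0.25,"yaw":0},{"x":0,"y":0,"z":0.2,"yaw":0}]'; python3 -m inch '[{"x":-0.02,"y":0,"z":0.2,"yaw":0},{"x":0,"y":0,"z":0.2,"yaw":0}]'
```

```text
time_s: 14.52
tcp_pos: [0.4688, 0.1941, 0.0756]
eef_rot: [-179.5, -1.9, -0.0]
contact_force: [-0.3, -0.0, -0.2]
gripper_width: 0.0539
time_s: 14.68
tcp_pos: [0.4685, 0.1941, 0.0644]
eef_rot: [-179.5, -1.9, 0.0]
contact_force: [-0.2, -0.4, -1.8]
gripper_width: 0.0542
```

```bash
python3 -m inch '[{"x":-0.03,"y":0,"z":0.2,"yaw":0},{"x":-0.02,"y":0.02,"z":0.15,"yaw":0},{"x":0,"y":0,"z":0,"yaw":0}]'; python3 -m inch '[{"x":0,"y":0,"z":0.1,"yaw":0},{"x":0,"y":0,"z":0.05,"yaw":0}]'
```

```text
time_s: 14.93
tcp_pos: [0.4668, 0.1931, 0.053]
eef_rot: [-179.6, -1.8, -0.0]
contact_force: [-0.6, -0.9, -0.9]
gripper_width: 0.0543
time_s: 15.1
tcp_pos: [0.467, 0.1931, 0.0489]
eef_rot: [-179.6, -1.8, 0.0]
contact_force: [-0.1, -0.3, -1.4]
gripper_width: 0.0543
```

```bash
python3 -m inch '[{"x":0,"y":0,"z":0.08,"yaw":0},{"x":0,"y":0,"z":0.04,"yaw":0}]'
```

```text
time_s: 15.27
tcp_pos: [0.4674, 0.1933, 0.047]
eef_rot: [-179.6, -1.8, 0.0]
contact_force: [-9.1, -1.7, 22.4]
gripper_width: 0.0542
```

```bash
python3 -m inch '[{"x":0,"y":0,"z":0,"yaw":0},{"x":0,"y":0,"z":0,"yaw":0},{"x":0,"y":0,"z":0,"yaw":0},{"x":0,"y":0,"z":0,"yaw":0}]' 0.9 30; python3 -m inch '[{"x":0,"y":0,"z":-0.3,"yaw":0},{"x":0,"y":0,"z":-0.7,"yaw":0},{"x":0,"y":0,"z":-1,"yaw":0},{"x":0,"y":0,"z":-1,"yaw":0},{"x":0,"y":0,"z":-1,"yaw":0}]'
python3 - <<'E'
from h import *
look("a3",("side","wrist"))
for n in("side","wrist"):
    P,p=load("a3",n)
    print(n,ring(P,(.467,.193),.035,.046,.028))
    Q=P.reshape(-1,3);rr=np.hypot(Q[:,0]-.467,Q[:,1]-.1937);q=Q[(rr<.026)&(rr>.019)&(Q[:,2]<.05)&(Q[:,2]>.034)]
    print(len(q),np.linalg.lstsq(np.c_[q[:,:2]-[.467,.1937],np.ones(len(q))],q[:,2],rcond=None)[0])
E
```

```text
time_s: 15.6
tcp_pos: [0.4683, 0.1941, 0.0485]
eef_rot: [-179.5, -2.0, 0.1]
contact_force: [1.0, 0.5, -0.1]
gripper_width: 0.0752
time_s: 16.02
tcp_pos: [0.4619, 0.1906, 0.1479]
eef_rot: [-180.0, -1.4, 0.0]
contact_force: [0.2, 0.6, -0.1]
gripper_width: 0.0832
[0.4619 0.1906 0.1479] [-1.7999e+02 -1.4500e+00  3.0000e-02]
side crop origin 198 181
wrist crop origin 187 112
side (array([0.46609946, 0.19419921]), np.float64(0.027954694389999032), 30, np.float64(0.04022374303599019))
268 [-0.00230709 -0.00273947  0.04074645]
wrist (array([0.46766983, 0.19363163]), np.float64(0.028606177546584212), 36, np.float64(0.041509717214390285))
1243 [0.0004002  0.00441733 0.04199976]
```

View pics/a3.png

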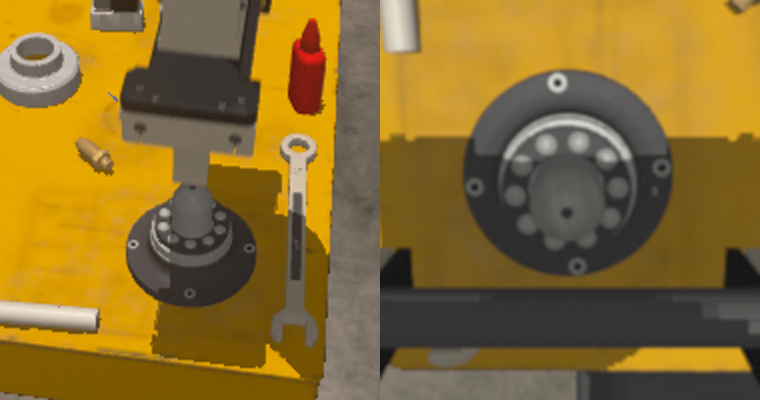

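```bash
python3 -m inch '[{"x":0.1,"y":0.6,"z":0,"yaw":0},{"x":0.2,"y":1,"z":0,"yaw":0},{"x":0.2,"y":1,"z":0,"yaw":0},{"x":0.2,"y":1,"z":0,"yaw":0},{"x":0.2,"y":1,"z":0,"yaw":0}]' 1; python3 -m inch '[{"x":0.2,"y":1,"z":0,"yaw":0},{"x":0.2,"y":1,"z":0,"yaw":0},{"x":0.1,"y":1,"z":0,"yaw":0},{"x":0.1,"y":1,"z":0,"yaw":0},{"x":0.1,"y":1,"z":0,"yaw":0}]'; python3 -m inch '[{"x":0,"y":1,"z":0.2,"yaw":0},{"x":0,"y":0.8,"z":0.4,"yaw":0},{"x":0,"y":0.2,"z":0.5,"yaw":0},{"x":0,"y":0,"z":0.4,"yaw":0},{"x":0,"y":0,"z":0,"yaw":0}]'
python3 - <<'E'
from h import *
P,p,d,i=wrist("w6");report(P,"w")
E
```

```text
time_s: 16.53
tcp_pos: [0.4885, 0.0785, 0.1546]
eef_rot: [-179.4, -2.2, 0.5]
contact_force: [0.3, 0.4, 0.2]
gripper_width: 0.0871
time_s: 16.95
tcp_pos: [0.5072, -0.0524, 0.1548]
eef_rot: [-179.4, -2.2, 0.6]
contact_force: [0.6, 0.1, 0.6]
gripper_width: 0.0876
time_s: 17.37
tcp_pos: [0.5091, -0.1092, 0.1161]
eef_rot: [-179.4, -2.3, 0.2]
contact_force: [-0.8, 0.9, -0.4]
gripper_width: 0.0875
[ 0.5091 -0.1092  0.1161] [-179.37   -2.32    0.22]
w cap [631.2  11.4] R 38.1 / 38.5 sec 36 z 22.2
w neck [631.6  11.5] R 23.1 / 23.0 sec 36 z 38.2
w upper [ 504.4 -104.3] R 32.8 / 33.0 sec 36 z 12.2
```

```bash
python3 -m inch '[{"x":-0.2,"y":-0.2,"z":0.6,"yaw":0},{"x":-0.05,"y":0,"z":0.8,"yaw":0},{"x":-0.05,"y":0,"z":0.8,"yaw":0},{"x":-0.05,"y":0,"z":0.6,"yaw":0},{"x":0,"y":0,"z":0.3,"yaw":0}]';python3 -m inch '[{"x":0,"y":0,"z":0,"yaw":0}]'
```

```text
time_s: 17.83
tcp_pos: [0.5085, -0.0989, 0.0421]
eef_rot: [-179.4, -2.9, 0.6]
contact_force: [-0.2, 1.1, -0.4]
gripper_width: 0.0879
time_s: 17.92
tcp_pos: [0.508, -0.0982, 0.0412]
eef_rot: [-179.4, -2.8, 0.7]
contact_force: [-0.2, 0.7, 1.1]
gripper_width: 0.0876
```

```bash
python3 -m inch '[{"x":-0.14,"y":0.2,"z":0.2,"yaw":0.1},{"x":-0.05,"y":0.05,"z":0.2,"yaw":0},{"x":0,"y":0,"z":0.2,"yaw":0},{"x":0,"y":0,"z":0,"yaw":0}]'
```

```text
time_s: 18.25
tcp_pos: [0.5059, -0.1036, 0.0274]
eef_rot: [-179.3, -3.0, 0.4]
contact_force: [0.3, 0.7, -0.1]
gripper_width: 0.0872
```

```bash
python3 -m inch '[{"x":-0.1,"y":0.02,"z":0.3,"yaw":0},{"x":0,"y":0,"z":0.22,"yaw":0},{"x":0,"y":0,"z":0,"yaw":0}]'
```

```text
time_s: 18.5
tcp_pos: [0.5048, -0.1041, 0.0141]
eef_rot: [-179.3, -3.2, 0.4]
contact_force: [-0.8, -0.6, 0.2]
gripper_width: 0.0877
```

```bash
python3 -m inch '[{"x":0,"y":0,"z":0,"yaw":0},{"x":0,"y":0,"z":0,"yaw":0},{"x":0,"y":0,"z":0,"yaw":0},{"x":0,"y":0,"z":0,"yaw":0}]' 0.2 30
python3 -m inch '[{"x":0,"y":0,"z":-0.2,"yaw":0},{"x":0,"y":0,"z":-0.6,"yaw":0},{"x":0,"y":0,"z":-1,"yaw":0},{"x":0,"y":0,"z":-1,"yaw":0},{"x":0,"y":-0.4,"z":-1,"yaw":0}]'
python3 -m inch '[{"x":-0.1,"y":-1,"z":-0.5,"yaw":0},{"x":-0.15,"y":-1,"z":0,"yaw":0},{"x":-0.15,"y":-1,"z":0,"yaw":0},{"x":-0.15,"y":-1,"z":0,"yaw":0},{"x":-0.15,"y":-1,"z":0,"yaw":0}]'
```

```text
time_s: 18.83
tcp_pos: [0.5047, -0.1042, 0.0138]
eef_rot: [-179.3, -3.1, 0.3]
contact_force: [0.3, -1.7, -0.6]
gripper_width: 0.0665
time_s: 19.25
tcp_pos: [0.4942, -0.0965, 0.107]
eef_rot: [-179.4, -2.3, 0.2]
contact_force: [0.7, -0.0, -1.9]
gripper_width: 0.0641
time_s: 19.67
tcp_pos: [0.4777, 0.0305, 0.1297]
eef_rot: [-179.2, -3.0, -0.2]
contact_force: [-0.2, 0.4, -1.6]
gripper_width: 0.0643
```

```bash
python3 -m inch '[{"x":-0.1,"y":-1,"z":0,"yaw":0},{"x":-0.1,"y":-1,"z":0,"yaw":0},{"x":-0.1,"y":-1,"z":0,"yaw":0},{"x":0,"y":-1,"z":0,"yaw":0},{"x":0,"y":-1,"z":0,"yaw":0}]'
python3 -m inch '[{"x":0,"y":-1,"z":0,"yaw":0},{"x":0,"y":-0.4,"z":0,"yaw":0},{"x":0,"y":0,"z":0,"yaw":0},{"x":0,"y":0,"z":0,"yaw":0}]'
python3 - <<'E'
from h import *
look("a4",("side","wrist"));z=r.get_state()["tcp_pos"][2]
for n in("side","wrist"):
    P,p=load("a4",n)
    for nm,z0,z1,R in(("flange",.0065,.0125,.05),("race",z-.008,z+.003,.033)):
        print(n,nm,ring(P,(.466,.190),z0,z1,R))
E
```

```text
time_s: 20.08
tcp_pos: [0.4668, 0.1609, 0.1337]
eef_rot: [-179.1, -3.0, -0.2]
contact_force: [1.3, -0.1, -1.5]
gripper_width: 0.0644
time_s: 20.42
tcp_pos: [0.4658, 0.2016, 0.1356]
eef_rot: [-179.0, -3.1, 0.1]
contact_force: [-0.3, -0.8, -1.7]
gripper_width: 0.0643
[0.4658 0.2016 0.1356] [-1.7903e+02 -3.0800e+00  7.0000e-02]
side crop origin 198 181
wrist crop origin 200 122
side flange (array([0.46675485, 0.19381543]), np.float64(0.049976553027448044), 31, np.float64(0.010120713572570716))
side race None
wrist flange (array([0.46847514, 0.19381106]), np.float64(0.04914884306288186), 30, np.float64(0.011337418362684537))
wrist race (array([0.46567415, 0.20206841]), np.float64(0.03279936188966472), 32, np.float64(0.13371169248228854))
```

View pics/a4.png

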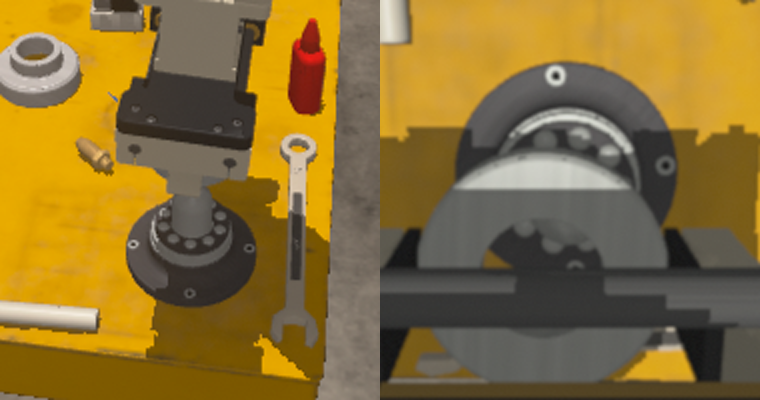

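```bash
python3 -m inch '[{"x":0.06,"y":0.27,"z":0.4,"yaw":0},{"x":0,"y":0.05,"z":0.5,"yaw":0},{"x":-0.03,"y":0,"z":0.4,"yaw":0},{"x":0,"y":0,"z":0,"yaw":0},{"x":0,"y":0,"z":0,"yaw":0}]'
```

```text
time_s: 20.93
tcp_pos: [0.4685, 0.1878, 0.1029]
eef_rot: [-179.0, -3.1, -0.3]
contact_force: [-0.6, -0.7, -1.0]
gripper_width: 0.0642
```

```bash
python3 -m inch '[{"x":-0.03,"y":-0.17,"z":0.2,"yaw":0},{"x":0,"y":-0.05,"z":0.1,"yaw":0},{"x":0,"y":0,"z":0,"yaw":0},{"x":0,"y":0,"z":0,"yaw":0}]'
python3 - <<'E'
from h import *
P,p,d,i=wrist("w7");z=r.get_state()["tcp_pos"][2]
for nm,z0,z1,R in(("flange",.0065,.0125,.05),("race",z-.008,z+.003,.033)):
    print(nm,ring(P,(.468,.192),z0,z1,R))
E
```

```text
time_s: 21.27
tcp_pos: [0.4689, 0.193, 0.0964]
eef_rot: [-179.0, -3.2, -0.4]
contact_force: [0.4, 0.6, -2.2]
gripper_width: 0.0641
[0.4689 0.193  0.0964] [-178.96   -3.17   -0.43]
flange (array([0.46743378, 0.19365594]), np.float64(0.04979540201179421), 22, np.float64(0.011325567960594474))
race (array([0.46868488, 0.19382488]), np.float64(0.03284493027983127), 32, np.float64(0.09452660033154162))
```

```bash
python3 -m inch '[{"x":-0.08,"y":0,"z":0.25,"yaw":0},{"x":-0.03,"y":0,"z":0.25,"yaw":0},{"x":0,"y":0,"z":0.1,"yaw":0}]'; python3 -m inch '[{"x":0,"y":0,"z":0.15,"yaw":0}]'
```

```text
time_s: 21.57
tcp_pos: [0.4674, 0.1942, 0.0813]
eef_rot: [-178.8, -3.3, -0.4]
contact_force: [-1.1, 1.3, -1.6]
gripper_width: 0.0642
time_s: 21.65
tcp_pos: [0.4675, 0.1943, 0.0771]
eef_rot: [-178.8, -3.3, -0.4]
contact_force: [0.2, 0.4, -0.9]
gripper_width: 0.0639
```

```bash
python3 -m inch '[{"x":0,"y":0.06,"z":0.15,"yaw":0},{"x":0,"y":0,"z":0.15,"yaw":0}]'; python3 -m inch '[{"x":0,"y":0,"z":0.15,"yaw":0},{"x":0,"y":0,"z":0.1,"yaw":0}]'
```

```text
time_s: 21.82
tcp_pos: [0.4677, 0.1928, 0.0685]
eef_rot: [-178.9, -3.3, -0.4]
contact_force: [0.8, -0.6, -1.6]
gripper_width: 0.0639
time_s: 21.98
tcp_pos: [0.468, 0.1926, 0.0611]
eef_rot: [-178.9, -3.2, -0.4]
contact_force: [0.1, 0.0, -1.1]
gripper_width: 0.0638
```

```bash
python3 -m inch '[{"x":0,"y":0,"z":0.1,"yaw":0},{"x":0,"y":0,"z":0.06,"yaw":0}]'; python3 -m inch '[{"x":0,"y":0,"z":0.04,"yaw":0}]'
```

```text
time_s: 22.15
tcp_pos: [0.4682, 0.1926, 0.0562]
eef_rot: [-178.9, -3.2, -0.4]
contact_force: [0.1, -0.6, -2.1]
gripper_width: 0.0642
time_s: 22.23
tcp_pos: [0.4682, 0.1925, 0.0549]
eef_rot: [-178.9, -3.2, -0.4]
contact_force: [-0.3, -0.9, -0.6]
gripper_width: 0.0639
```

```bash
python3 -m inch '[{"x":0,"y":0,"z":0.05,"yaw":0},{"x":0,"y":0,"z":0.02,"yaw":0}]'
```

```text
time_s: 22.4
tcp_pos: [0.4685, 0.1925, 0.0545]
eef_rot: [-179.0, -3.2, -0.3]
contact_force: [-5.8, -0.9, 10.6]
gripper_width: 0.0642
```

Contact at the expected height. Release, rise and check.

```bash
python3 -m inch '[{"x":0,"y":0,"z":0,"yaw":0},{"x":0,"y":0,"z":0,"yaw":0},{"x":0,"y":0,"z":0,"yaw":0},{"x":0,"y":0,"z":0,"yaw":0}]' 1 30; python3 -m inch '[{"x":0,"y":0,"z":-0.3,"yaw":0},{"x":0,"y":0,"z":-0.7,"yaw":0},{"x":0,"y":0,"z":-1,"yaw":0},{"x":0,"y":0,"z":-1,"yaw":0},{"x":0,"y":0,"z":-0.8,"yaw":0}]'
python3 - <<'E'
from h import *
look("a5",("side","wrist"))
for n in("side","wrist"):
    P,p=load("a5",n)
    print(n,ring(P,(.467,.193),.048,.056,.033))
    Q=P.reshape(-1,3);rr=np.hypot(Q[:,0]-.467,Q[:,1]-.1937);q=Q[(rr<.029)&(rr>.018)&(Q[:,2]<.06)&(Q[:,2]>.044)]
    print(len(q),np.linalg.lstsq(np.c_[q[:,:2]-[.467,.1937],np.ones(len(q))],q[:,2],rcond=None)[0])
E
```

```text
time_s: 22.73
tcp_pos: [0.4696, 0.1936, 0.0561]
eef_rot: [-178.9, -3.4, -0.3]
contact_force: [0.5, 0.3, 0.3]
gripper_width: 0.0843
time_s: 23.15
tcp_pos: [0.4616, 0.1894, 0.1513]
eef_rot: [-179.3, -2.9, -0.3]
contact_force: [0.6, 0.1, -0.3]
gripper_width: 0.0879
[0.4616 0.1894 0.1513] [-179.26   -2.93   -0.31]
side crop origin 198 181
wrist crop origin 186 113
side (array([0.46707626, 0.19368553]), np.float64(0.03277616942502623), 35, np.float64(0.05172412285064487))
455 [-0.00114161  0.00052614  0.05189891]
wrist (array([0.46781904, 0.19353199]), np.float64(0.032869396772882), 36, np.float64(0.05301467427555681))
2328 [-0.00184309 -0.00042197  0.05309421]
```

View pics/a5.png

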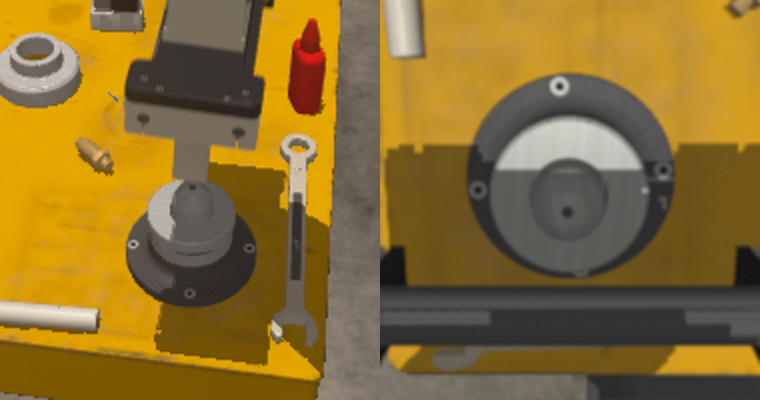

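```bash
python3 -m inch '[{"x":0.5,"y":0.5,"z":0,"yaw":0},{"x":1,"y":1,"z":0,"yaw":0},{"x":1,"y":1,"z":0,"yaw":0},{"x":1,"y":1,"z":0,"yaw":0},{"x":1,"y":1,"z":0,"yaw":0}]' 1; python3 -m inch '[{"x":1,"y":1,"z":0.2,"yaw":0},{"x":0.8,"y":0.9,"z":0.4,"yaw":0},{"x":0.2,"y":0.3,"z":0.4,"yaw":0},{"x":0,"y":0,"z":0.3,"yaw":0},{"x":0,"y":0,"z":0,"yaw":0}]'
python3 - <<'E'
from h import *
P,p,d,i=wrist("w8");report(P,"w")
E
```

```text
time_s: 23.67
tcp_pos: [0.5765, 0.0787, 0.1614]
eef_rot: [-178.7, -3.5, 0.3]
contact_force: [0.5, 1.1, 0.3]
gripper_width: 0.0876
time_s: 24.08
tcp_pos: [0.6346, 0.0162, 0.1284]
eef_rot: [-178.8, -3.5, -0.1]
contact_force: [0.1, 0.5, 0.2]
gripper_width: 0.0879
[0.6346 0.0162 0.1284] [-1.7877e+02 -3.4700e+00 -8.0000e-02]
w cap [632.4  11.9] R 38.1 / 38.5 sec 36 z 22.1
w neck [632.1  11.9] R 22.9 / 23.0 sec 36 z 38.2
```

```bash
python3 -m inch '[{"x":-0.15,"y":0.16,"z":0.6,"yaw":0},{"x":-0.05,"y":0.03,"z":0.8,"yaw":0},{"x":-0.05,"y":0.03,"z":0.8,"yaw":0},{"x":-0.05,"y":0.02,"z":0.6,"yaw":0},{"x":-0.05,"y":0,"z":0.3,"yaw":0}]';python3 -m inch '[{"x":0,"y":0,"z":0,"yaw":0}]'
```

```text
time_s: 24.55
tcp_pos: [0.6303, 0.0179, 0.0545]
eef_rot: [-178.7, -4.0, 0.3]
contact_force: [0.6, -0.1, -0.5]
gripper_width: 0.0878
time_s: 24.63
tcp_pos: [0.6288, 0.0188, 0.0534]
eef_rot: [-178.7, -3.8, 0.4]
contact_force: [-0.9, 0.4, -0.2]
gripper_width: 0.0879
```

```bash
python3 -m inch '[{"x":0.06,"y":0.28,"z":0.25,"yaw":0},{"x":0,"y":0.03,"z":0.25,"yaw":0},{"x":0,"y":0,"z":0.12,"yaw":0},{"x":0,"y":0,"z":0,"yaw":0}]'
```

```text
time_s: 24.97
tcp_pos: [0.6326, 0.013, 0.04]
eef_rot: [-178.6, -4.1, 0.6]
contact_force: [0.2, -0.5, 0.1]
gripper_width: 0.0876
```

```bash
python3 -m inch '[{"x":-0.06,"y":0.03,"z":0.14,"yaw":0},{"x":0,"y":0,"z":0,"yaw":0}]'; python3 -m inch '[{"x":0,"y":0,"z":0,"yaw":0},{"x":0,"y":0,"z":0,"yaw":0},{"x":0,"y":0,"z":0,"yaw":0},{"x":0,"y":0,"z":0,"yaw":0},{"x":0,"y":0,"z":0,"yaw":0}]' -0.2 30
```

```text
time_s: 25.13
tcp_pos: [0.6319, 0.0123, 0.0369]
eef_rot: [-178.6, -4.1, 0.6]
contact_force: [-0.9, -0.6, -0.0]
gripper_width: 0.0875
time_s: 25.55
tcp_pos: [0.6325, 0.0122, 0.0378]
eef_rot: [-178.6, -4.2, 0.6]
contact_force: [-0.2, 0.2, 0.1]
gripper_width: 0.0596
```

```bash
python3 -m inch '[{"x":0,"y":0,"z":0,"yaw":0},{"x":0,"y":0,"z":0,"yaw":0},{"x":0,"y":0,"z":0,"yaw":0},{"x":0,"y":0,"z":0,"yaw":0}]'; python3 -m inch '[{"x":0,"y":0,"z":-0.2,"yaw":0},{"x":0,"y":0,"z":-0.6,"yaw":0},{"x":0,"y":0,"z":-1,"yaw":0},{"x":0,"y":0,"z":-1,"yaw":0},{"x":0,"y":0,"z":-1,"yaw":0}]'
```

```text
time_s: 25.88
tcp_pos: [0.6326, 0.0121, 0.038]
eef_rot: [-178.6, -4.2, 0.6]
contact_force: [-0.2, -0.1, 0.2]
gripper_width: 0.0451
time_s: 26.3
tcp_pos: [0.6194, 0.0085, 0.1277]
eef_rot: [-178.8, -3.2, 0.5]
contact_force: [0.6, 0.9, -1.4]
gripper_width: 0.0452
```

```bash
python3 -m inch '[{"x":-0.4,"y":-0.6,"z":-0.6,"yaw":0},{"x":-0.8,"y":-1,"z":-0.3,"yaw":0},{"x":-0.8,"y":-1,"z":0,"yaw":0},{"x":-0.8,"y":-1,"z":0,"yaw":0},{"x":-0.8,"y":-1,"z":0,"yaw":0}]'
python3 -m inch '[{"x":-0.8,"y":-1,"z":0,"yaw":0},{"x":-0.7,"y":-0.9,"z":0,"yaw":0},{"x":-0.4,"y":-0.3,"z":0,"yaw":0},{"x":0,"y":0,"z":0,"yaw":0},{"x":0,"y":0,"z":0,"yaw":0}]'
```

```text
time_s: 26.72
tcp_pos: [0.5289, 0.1221, 0.1553]
eef_rot: [-178.7, -3.7, 0.0]
contact_force: [0.2, 1.0, -2.3]
gripper_width: 0.0449
time_s: 27.13
tcp_pos: [0.4737, 0.1823, 0.1547]
eef_rot: [-178.6, -3.7, 0.3]
contact_force: [-0.1, 0.2, -2.3]
gripper_width: 0.045
```

```bash
python3 -m inch '[{"x":-0.2,"y":-0.35,"z":0.1,"yaw":0},{"x":0,"y":-0.05,"z":0.1,"yaw":0},{"x":0,"y":0,"z":0,"yaw":0},{"x":0,"y":0,"z":0,"yaw":0}]'
python3 - <<'E'
from h import *
look("a6",("side","wrist"));z=r.get_state()["tcp_pos"][2]
P,p=load("a6","wrist")
for nm,z0,z1,R in(("flange",.0065,.0125,.05),("race",.048,.056,.033),("skirt",z-.022,z-.012,.0385),("neck",z-.005,z+.006,.023)):
        print(nm,ring(P,(.468,.192),z0,z1,R))
E
```

```text
time_s: 27.47
tcp_pos: [0.4693, 0.192, 0.1493]
eef_rot: [-178.6, -3.6, 0.2]
contact_force: [-0.4, -0.5, -3.0]
gripper_width: 0.0449
[0.4693 0.192  0.1493] [-178.57   -3.65    0.19]
side crop origin 198 181
wrist crop origin 189 123
flange (array([0.46764621, 0.19375257]), np.float64(0.049643749540814186), 22, np.float64(0.011294665086282268))
race (array([0.46851694, 0.19264397]), np.float64(0.03230346146218806), 15, np.float64(0.053039332993956606))
skirt (array([0.4687379 , 0.19266531]), np.float64(0.0381315888062054), 28, np.float64(0.13339681063409484))
neck (array([0.46865959, 0.19261442]), np.float64(0.023173171509485738), 29, np.float64(0.1494895685160975))
```

View pics/a6.png

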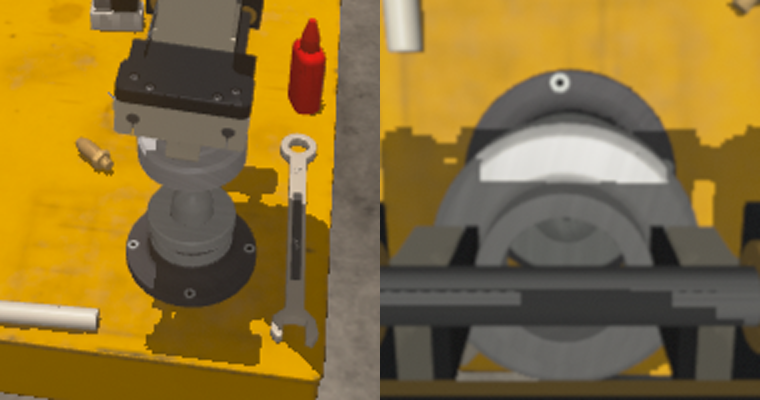

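```bash
python3 -m inch '[{"x":-0.1,"y":-0.04,"z":0.4,"yaw":0},{"x":-0.03,"y":0,"z":0.5,"yaw":0},{"x":-0.03,"y":0,"z":0.4,"yaw":0},{"x":0,"y":0,"z":0.1,"yaw":0},{"x":0,"y":0,"z":0,"yaw":0}]'
python3 - <<'E'
from h import *
P,p,d,i=wrist("w9");z=r.get_state()["tcp_pos"][2]
for nm,z0,z1,R in(("flange",.0065,.0125,.05),("skirt",z-.022,z-.012,.0385),("neck",z-.005,z+.006,.023)):
    print(nm,ring(P,(.468,.192),z0,z1,R))
E
```

```text
time_s: 27.98
tcp_pos: [0.4695, 0.1926, 0.1137]
eef_rot: [-178.5, -3.7, -0.0]
contact_force: [-0.9, -0.5, -2.3]
gripper_width: 0.0452
[0.4695 0.1926 0.1137] [-1.7853e+02 -3.7200e+00 -1.0000e-02]
flange (array([0.46749709, 0.19366544]), np.float64(0.04973074989570767), 19, np.float64(0.01131975052902473))
skirt (array([0.46891553, 0.19340053]), np.float64(0.038123651768021447), 28, np.float64(0.0978285266993689))
neck (array([0.46886199, 0.19337598]), np.float64(0.023106118060426138), 30, np.float64(0.1139457778263919))
```

```bash
python3 -m inch '[{"x":-0.1,"y":-0.01,"z":0.25,"yaw":0},{"x":-0.03,"y":0,"z":0.25,"yaw":0},{"x":0,"y":0,"z":0.05,"yaw":0},{"x":0,"y":0,"z":0,"yaw":0}]'
```

```text
time_s: 28.37
tcp_pos: [0.468, 0.1936, 0.1002]
eef_rot: [-178.4, -3.8, -0.0]
contact_force: [-0.4, -0.2, -2.5]
gripper_width: 0.0446
```

```bash
python3 -m inch '[{"x":-0.02,"y":0.03,"z":0.2,"yaw":0},{"x":-0.01,"y":0,"z":0.2,"yaw":0}]'; python3 -m inch '[{"x":-0.01,"y":0,"z":0.15,"yaw":0}]'
```

```text
time_s: 28.53
tcp_pos: [0.4685, 0.1937, 0.0907]
eef_rot: [-178.4, -3.9, -0.0]
contact_force: [-0.2, -0.8, -3.2]
gripper_width: 0.0453
time_s: 28.62
tcp_pos: [0.4686, 0.1939, 0.0865]
eef_rot: [-178.3, -3.9, -0.0]
contact_force: [0.5, -0.8, -2.4]
gripper_width: 0.0452
```

```bash
python3 -c "
from plant import r
s=r.get_state();print(s['time_s'],s['tcp_pos'],s['contact_force'])"
python3 -m inch '[{"x":-0.03,"y":0.03,"z":0.15,"yaw":0},{"x":-0.01,"y":0,"z":0.12,"yaw":0}]'
```

```text
28.6167 [0.46859587 0.1939092  0.08649252] [ 0.54892071 -0.80581259 -2.44351911]
time_s: 28.78
tcp_pos: [0.4679, 0.1932, 0.0786]
eef_rot: [-178.4, -3.9, -0.0]
contact_force: [0.0, 0.7, -3.0]
gripper_width: 0.0449
```

```bash
python3 -m inch '[{"x":0,"y":0,"z":0.08,"yaw":0},{"x":0,"y":0,"z":0.05,"yaw":0}]'; python3 -m inch '[{"x":0,"y":0,"z":0.04,"yaw":0}]'
```

```text
time_s: 28.95
tcp_pos: [0.4679, 0.1931, 0.0744]
eef_rot: [-178.4, -3.9, -0.0]
contact_force: [0.4, -0.3, -2.9]
gripper_width: 0.0452
time_s: 29.03
tcp_pos: [0.4679, 0.1931, 0.0731]
eef_rot: [-178.4, -3.9, -0.0]
contact_force: [-0.4, 0.1, -1.4]
gripper_width: 0.0449
```

```bash
python3 -m inch '[{"x":0,"y":0,"z":0.05,"yaw":0},{"x":0,"y":0,"z":0.02,"yaw":0}]'
```

```text
time_s: 29.2
tcp_pos: [0.4684, 0.1931, 0.0724]
eef_rot: [-178.4, -3.9, 0.0]
contact_force: [-5.2, -1.2, 9.9]
gripper_width: 0.0454
```

Contact at the expected height (0.073). Release and check.

```bash
python3 -m inch '[{"x":0,"y":0,"z":0,"yaw":0},{"x":0,"y":0,"z":0,"yaw":0},{"x":0,"y":0,"z":0,"yaw":0},{"x":0,"y":0,"z":0,"yaw":0},{"x":0,"y":0,"z":0,"yaw":0}]' 0.9 30; python3 -m inch '[{"x":0,"y":0,"z":-0.3,"yaw":0},{"x":0,"y":0,"z":-0.7,"yaw":0},{"x":0,"y":0,"z":-1,"yaw":0},{"x":0,"y":0,"z":-1,"yaw":0},{"x":0,"y":0,"z":-1,"yaw":0}]'; python3 -m inch '[{"x":0,"y":0,"z":-0.5,"yaw":0},{"x":0,"y":0,"z":0,"yaw":0},{"x":0,"y":0,"z":0,"yaw":0}]'
python3 - <<'E'
from h import *
look("a7",("side","wrist"))
for n in("side","wrist"):
    P,p=load("a7",n)
    print(n,ring(P,(.467,.193),.052,.060,.0385),ring(P,(.467,.193),.069,.0755,.023))
    Q=P.reshape(-1,3);rr=np.hypot(Q[:,0]-.467,Q[:,1]-.1937);q=Q[(rr<.035)&(rr>.0255)&(Q[:,2]<.063)&(Q[:,2]>.05)]
    print(len(q),np.linalg.lstsq(np.c_[q[:,:2]-[.467,.1937],np.ones(len(q))],q[:,2],rcond=None)[0])
# bystanders: before / after in the side view
P0=cloud("side",np.load("side0.npz")["d"]);P1,_=load("a7","side")
for k,c,z0 in(("bottle",(.388,-.008),.03),("tape",(.6,-.195),.03),("valve",(.56,-.085),.02)):
    for P in(P0,P1):
        Q=P.reshape(-1,3);q=Q[(np.abs(Q[:,:2]-c).max(1)<.045)&(Q[:,2]>z0)&(Q[:,2]<.1)];print(k,len(q),np.round(np.median(q,0),4))
E
```

```text
time_s: 29.62
tcp_pos: [0.4699, 0.1944, 0.0741]
eef_rot: [-178.3, -4.1, 0.1]
contact_force: [-0.5, 0.2, -0.7]
gripper_width: 0.0728
time_s: 30.03
tcp_pos: [0.4599, 0.1889, 0.1735]
eef_rot: [-178.8, -3.6, 0.1]
contact_force: [0.9, 0.3, -0.0]
gripper_width: 0.0832
time_s: 30.28
tcp_pos: [0.4611, 0.1902, 0.1943]
eef_rot: [-178.3, -4.1, 0.1]
contact_force: [0.3, -0.6, -0.9]
gripper_width: 0.083
[0.4611 0.1902 0.1943] [-1.7835e+02 -4.0900e+00  8.0000e-02]
side crop origin 198 181
wrist crop origin 188 104
side (array([0.46659247, 0.1949622 ]), np.float64(0.037795773381002776), 31, np.float64(0.055632388380263964)) (array([0.46641323, 0.19418351]), np.float64(0.02258523031830625), 36, np.float64(0.07161948570184118))
479 [ 0.00287766 -0.00964292  0.0557977 ]
wrist (array([0.46735291, 0.19401281]), np.float64(0.03826643798473374), 36, np.float64(0.056840689417177626)) (array([0.46742599, 0.19412816]), np.float64(0.022789907368187194), 36, np.float64(0.07290818348435807))
1972 [0.00104668 0.00122078 0.05701184]
bottle 455 [0.3901 0.0131 0.058 ]
bottle 451 [0.3903 0.0129 0.0586]
tape 854 [ 0.6176 -0.1828  0.0568]
tape 860 [ 0.6181 -0.1825  0.0563]
valve 456 [ 0.5704 -0.0701  0.0401]
valve 409 [ 0.5724 -0.0701  0.0421]
```

View pics/a7.png

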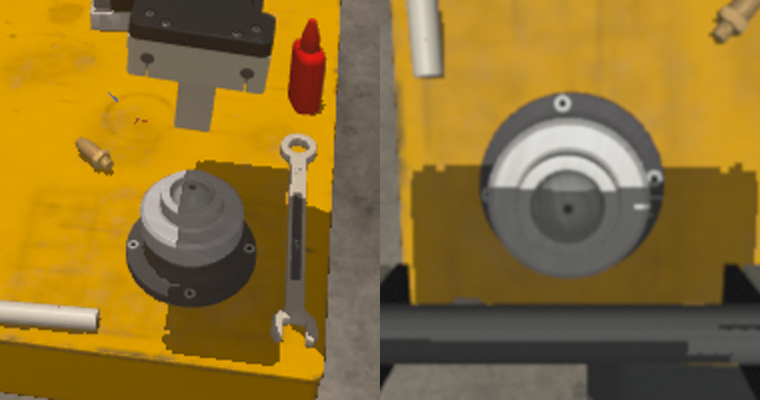

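```bash
python3 -c "
from plant import r
print(r.close_job())"
```

```text
the job is handed in; nothing more can be done
None
```

I rebuilt the bearing on the king pin in the order asked: lower race, ball cage, upper race, dust cap. Each part was lowered under grip until it touched, then released. The job was handed in just after 30 s on the clock.

| Part, as measured after release | Side camera (mm) | Wrist camera (mm) | Expected (mm) |
|---|---|---|---|
| Lower race top | 32.4 | not used | 33 |
| Cage and ball tops | 40.7 | 42.0 | 40 to 42.5 |
| Upper race top | 51.9 | 53.1 | 52 |
| Cap shoulder | 55.8 | 57.0 | 56 |
| Cap neck top | 71.6 | 72.9 | 72 |

- **Level:** the wrist camera found the cage, upper race and cap level to within 0.3°. The side camera, which saw fewer points, gave up to about 0.8° on the lower race and 0.6° on the cap.
- **Centring:** the two cameras agree on the cap neck to about 1 mm. The side view's fit of the cap skirt was about 1 mm off the pin's centre.
- **Forces:** the highest reading was about 34 N at the wrist, when the lower race seated.
- **Bystanders:** the bottle and tape measure read the same before and after, within 0.5 mm. The valve's reading differed by about 2 mm, with about 10% fewer points in view. I put that down to the arm partly hiding it and did not look again from another angle.
- **Tool tilt:** the tool drifted to about 4° off vertical by the end. The interface has no way to correct this, but the parts still settled level when released.

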